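Zero the gauge readout through its sunken key

TASK

Zero the readout that carries the V-block: with the fingertips, push its shutter fully open towards the block, reach into the well and press the sunken key all the way down, keeping it down for at least one second, then let it come up and push the shutter fully closed again. Only push and press: do not pick anything up or shove the readouts out of place, keep the V-block and the ring gauge standing where they are, and leave the other readout and the tools lying about undisturbed.

Things in the scene. Friction and masses are not known exactly. Their poses are not given: they have to be found in the camera images.
- unit_v: White gauge readout with the V-block on its deck: the one to zero. 1.8 kg, loose on rubber feet. Origin on its underside, z up, -x is the display end (to the robot). x runs -85 to +110 mm, y +-52 mm. Tall part (x -85 to +50) has its flat top at z = 55 mm; the low deck (x +50 to +110) is at z = 20 mm. Guides 5 mm high on the top at y = +-36.5 mm run along x.
- unit_r: The other white gauge readout, same build and frame as unit_v, with the ring gauge on its deck: leave alone. Its shutter may stand partly open.
- well_unit_v (a point): Centre of the mouth of unit_v's well, level with the housing's top, at unit x = -50 mm, y = 0, 55 mm above the desk. The well is a rectangular pit, 34 mm along unit x, 56 mm along y, 21 mm deep. In its middle stands a round black key, 22 mm across, its top 15 mm below this point (40 mm above the desk). Axes as unit_v.
- rib_unit_v (a point): Middle of the top edge of the push rib on unit_v's shutter, 72 mm above the desk; moves with it. Rib: 8 mm thick along unit x, 50 mm long along y, 14 mm above the dark steel shutter plate, whose upper side is 58 mm above the desk. Plate 44 mm (x) by 64 mm (y), its middle 14 mm to -x of the rib. Shutter closed: 14 mm to +x of the well's centre.
- shutter_unit_v (a joint): Slide of unit_v's shutter in m: 0 = fully closed over the well, 0.044 = fully open, slid towards the deck (unit +x). About 1.5 N of friction; stays where left. The well is wholly clear from 0.039 on. Starts closed or up to 12 mm ajar.
- key_unit_v (a joint): Travel of unit_v's sunken key in m: 0 = up, 0.005 = bottomed. A spring takes 1.4 N to start and about 4 N to bottom, and brings it up again when let go.
- shutter_unit_r (a joint): The same slide on unit_r (0 closed to 0.044 open); leave as found.
- rib_unit_r (a point): Middle of the top edge of the push rib on unit_r's shutter.
- key_unit_r (a joint): Travel of unit_r's key in m; must not be pressed.
- v_block: Bare steel V-block 45x40x36 mm, V groove on top, standing loose on unit_v's deck (its top about 56 mm above the desk). Origin at the centre of its underside, z up.
- ring_gauge: Bare steel ring gauge, 46 mm across, 16 mm high, lying loose on unit_r's deck. Origin at the centre of its underside.
- plug_gauge: Plug gauge with black grip, 108 mm long, lying loose on the desk; bystander.
- loupe: Folding loupe 84 mm long, lying loose on the desk; bystander.
- hex_key: Black hex key 94 mm long, lying loose on the desk; bystander.
Mind the look-alikes: they are no part of the job. Leave any turquoise look-alike of the ring_gauge alone.

How it is judged:
On the way, in this order (a step that is already met when the one before it is completed fails the run):
1. the shutter of the V-block's readout is pushed fully open (value of joint shutter_unit_v above 0.038 m), for 0.1 s.
2. its sunken key is pressed down and kept down for a second (value of joint key_unit_v above 0.004 m), for 0.95 s.
3. the key is up and the shutter closed again (value of joint key_unit_v below 0.001 m and value of joint shutter_unit_v below 0.004 m), for 0.1 s.
At the end, for the whole second after the job is handed in: The V-block readout's shutter is closed to within 4 mm and its key is up (within 1 mm); that readout stands within 20 mm and the other within 10 mm of where it was; V-block and ring gauge still stand on their decks, at rest (all of step 3 and value of joint key_unit_r below 0.001 m and distance of unit_v from where it was at the start of the episode below 0.02 m and distance of unit_r from where it was at the start of the episode below 0.01 m and distance between v_block and unit_v below 0.11 m and z of v_block in the frame of unit_v above 0.015 m and angle between v_block's own z axis and vertical below 0.1 rad and distance between ring_gauge and unit_r below 0.11 m and z of ring_gauge in the frame of unit_r above 0.015 m and linear speed of each of unit_v, v_block below 0.01 m/s); the robot touches nothing.
It fails at once if the readout to be zeroed is shoved more than 20 mm or lifted (distance of unit_v from where it was at the start of the episode above 0.02 m or height (world z) of unit_v above 0.006 m or angle between unit_v's own z axis and vertical above 0.08 rad).
It fails at once if the other readout is moved more than 10 mm, its shutter more than 12 mm, or its key pressed (distance of unit_r from where it was at the start of the episode above 0.01 m or distance of rib_unit_r from where it was at the start of the episode above 0.012 m or value of joint key_unit_r above 0.002 m).
It fails at once if the V-block or the ring gauge is lifted, tipped or shifted on its deck (distance of v_block from where it was at the start of the episode above 0.025 m or height (world z) of any of v_block, ring_gauge above 0.028 m or angle between v_block's own z axis and vertical above 0.15 rad or distance of ring_gauge from where it was at the start of the episode above 0.015 m).
It fails at once if a small tool lying about is shifted more than 15 mm (distance of any of plug_gauge, loupe, hex_key from where it was at the start of the episode above 0.015 m).
It also fails if it takes over 58 s, if anything falls off the work surface, if the arm or the gripper's body presses on something with over 40 N, if the wrist force passes 120 N, or if a joint passes its speed limit or range.

ROBOT

A 6-joint arm with a two-finger parallel gripper is mounted at the origin on a cart in front of the work surface, level with it; the furniture and walls round the work are solid. World frame = base frame: x ahead of the robot, y to its left, z up, the work surface at z = 0. Lengths are in m, angles in rad, forces in N, time in s.
With the tool pointing down it reaches from about 0.35 to 0.775 m from the base axis. Payload 7.3 kg.
Tool frame: the origin (TCP) lies at the very end of the fingers, on their centre line; the grasp point (between the pads) lies 19 mm behind it (robot.tcp_to_grasp is the distance from the TCP to the grasp point, in m); z points along the fingers, y is the direction in which the jaws open and shut (so a half turn about z gives the same grasp; the last joint's range is limited). The gripper opens to 92 mm and grips with 3 to 60 N. Pads are 19 mm wide; open, the fingers measure 130 mm over their backs; the gripper's body (75 mm by 190 mm) begins 47 mm behind the grasp point.
Start: joints at [-1.271, 0.342, 1.524, -0, 1.275, -0.146], TCP at [0.226, -0.474, 0.227] pointing down, gripper open.
Joint ranges: [-2.53, 2.53], [-0.77, 2.02], [0.04, 2.7], [-1, 4.14], [0.28, 2.66], [-3.11, 3.11]. Speed limits (rad/s): [2.57, 2.57, 3.14, 3.14, 3.14, 3.14].

INTERFACE

Orientations are given as [roll, pitch, yaw] about the fixed x, y, z axes, in that order (R = Rz(yaw) Ry(pitch) Rx(roll)).
In Python, from cell import robot gives the robot as it stands.
- The arm moves only by the tool arm_command, never from a script. Its argument "motion" is a list that holds one entry, the list of rows, each a list of 7 numbers: the turn, a rotation vector about the tool's x, y, z in units of 90 degrees (1.0 is 90 degrees), then the shift along the tool's x, y, z in units of 30 cm (1.0 is 30 cm), then the opening, from -1 (shut) to 1 (fully open). In form: [[[wx, wy, wz, tx, ty, tz, grip], ...]]. A call has 1 to 8 rows; each row is the pose to reach, as a shift and turn from the pose commanded when the call began, along the tool's axes at that moment; what a row does not reach only later rows make up. A row lasts 1/10 s, in which the tool goes at most 50 mm and 8.59 degrees, less where a joint would pass 70% of its speed; a pose out of reach is approached as far as the arm can. A call with a number of a shift or a turn outside -1 to 1 is refused whole. A call with a gripper value outside its range is refused whole. The fingers move at their own pace and stop on an object; "grip_force" is the grip in N (left out, the last holds). Time passes only in rows, so rows that repeat a pose let the fingers close. It gives the time, the measured TCP pose, the force and the opening at its end, in the units of the state.
- robot.observe(): the state, without advancing time (a new reading comes with each control period).
- robot.read_camera(name): name is "side" or "top"; returns a dict with "image" (420x560x3 uint8, red, green, blue), "z_map" (420x560 float32, m along the optical axis (not along the pixel's ray), 0 where there is no reading), "fov_y" (degrees; the focal length in pixels is half the picture's height over the tangent of half this angle, whatever the lens; pixels are square), "cx", "cy" (the principal point, pixels), "k1" (the pictures are not rectified: a ray, as slopes to the right and down, at radius r is drawn at 1 + k1 r^2 times it, then the intrinsics apply), "cam_to_world" (4x4, takes a point from camera to world coordinates). Camera axes: x right, y down, z forward; pixel columns grow to the right and rows downward; lengths in m; the calibration is good to about 2 mm. A picture is of the moment at which its call begins.
- robot.hand_in(): hands the job in, once; it reports no verdict.
The state is a dict: "time": time; "qpos": joint angles; "qvel": joint speeds; "joint_efforts": joint torques, N m; "tool_pos": TCP position; "tool_rot": TCP orientation; "contact_force": force on the tool from outside, world axes, zero at the start; "torque": the same for the moment, N m; "opening": finger opening in m.
Only numpy, scipy, OpenCV 4.12 (cv2) and the standard library are available. Lean on these libraries where they do the work, as an engineer would, in place of code of your own. Each camera call takes 0.05 s, during which the arm holds its last target.

## Working session

There is one attempt and no reset: what is moved stays moved. The work goes in short steps, Python scripts to look and compute and a tool call to move; the robot and the scene stay as the last step left them, time stands still between calls to the robot, and variables do not carry over. Pictures are saved under pics/ and viewed, and the job is handed in when it is done.

Besides the shell and the picture viewer there is one more tool, called after "Emit:" as name([rows], argument=value, ...), one row to a line, values as JSON. arm_command: Moves the arm, as the interface text tells. Its arguments: {"type":"object","properties":{"motion":{"type":"array"},"grip_force":{"type":"number"}},"required":["motion"]}

```bash
mkdir -p pics
cat > h.py <<'E'
import numpy as np,cv2
from cell import robot
def cam(n):
    d=robot.read_camera(n); return d
def save(img,f): cv2.imwrite('pics/'+f,img[:,:,::-1])
def world(d,u,v,z=None):
    """pixel->world; by plane z if given else depth"""
    f=d['image'].shape[0]/2/np.tan(np.radians(d['fov_y'])/2)
    K=np.array([[f,0,d['cx']],[0,f,d['cy']],[0,0,1]])
    p=cv2.undistortPoints(np.array([[[u,v]]],float),K,np.array([d['k1'],0,0,0,0]))[0,0]
    T=np.array(d['cam_to_world']); r=T[:3,:3]@np.array([p[0],p[1],1])
    s=d['z_map'][int(round(v)),int(round(u))] if z is None else (z-T[2,3])/r[2]
    return T[:3,3]+s*r
E
python3 - <<'E'
from h import *
import pickle
print(robot.observe())
for n in('top','side'):
    d=cam(n); save(d['image'],n+'0.png'); pickle.dump(d,open(n+'0.pkl','wb')); print(n,d['fov_y'],d['cx'],d['cy'],d['k1'],d['cam_to_world'])
E
```

```text
{'time': 0.0, 'qpos': array([-1.27096936e+00,  3.42718621e-01,  1.52502943e+00, -1.26298466e-05,
        1.27538743e+00, -1.46018609e-01]), 'qvel': array([ 0.00245022, -0.00071895, -0.00011959,  0.00099581,  0.00059549,
        0.0015594 ]), 'joint_efforts': array([ 2.28540257e-04, -4.31238806e+01, -2.44224054e+01,  7.14641903e-02,
        5.59209217e-02, -1.12423395e-04]), 'tool_pos': array([ 0.22627624, -0.4732793 ,  0.22604276]), 'tool_rot': array([-3.14006448e+00, -2.12533540e-04,  4.45849098e-01]), 'contact_force': array([0.11270131, 0.16675754, 0.12828772]), 'torque': array([ 0.06048626, -0.05016084,  0.00062044]), 'opening': 0.09182941000754286}
top 43.12951452569624 279.5908004043385 216.1024682089503 -0.16853453274966426 [[ 0.01637478 -0.99085579  0.13392784  0.35351503]
 [-0.99981529 -0.01757444 -0.00778012 -0.1413885 ]
 [ 0.01006268 -0.13377571 -0.99096055  1.48471585]
 [ 0.          0.          0.          1.        ]]
side 48.9000255196318 285.7579339916455 212.1041541673002 0.002115091420394076 [[ 0.99935652  0.02622419 -0.02447113  0.560259  ]
 [ 0.03521701 -0.58794684  0.80813259 -0.98868416]
 [ 0.0068049  -0.80847437 -0.58849205  0.66511068]
 [ 0.          0.          0.          1.        ]]
```

```bash
ls pics
```

```text
side0.png
top0.png
```

View pics/top0.png

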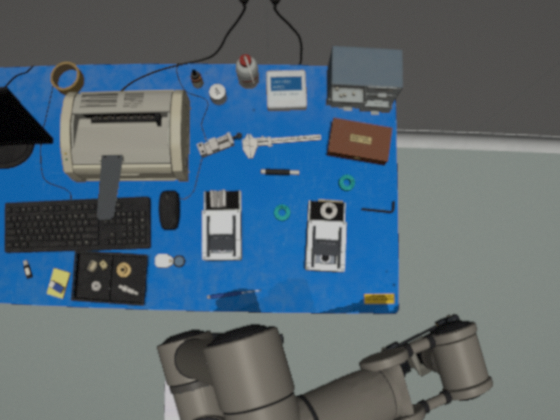

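View pics/side0.png

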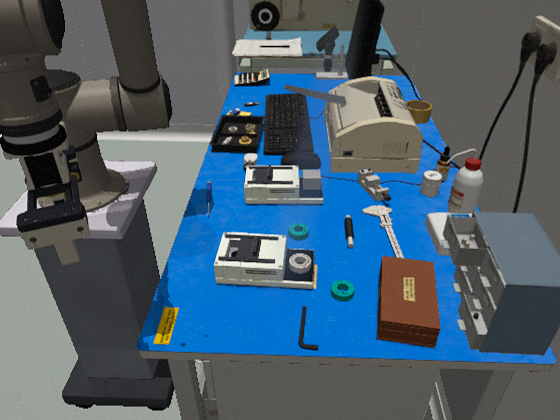

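Candidates, by top-image pixel: the readout at (222,225) carries a grey block, and the one at (326,235) carries a ring. Next I'll check close crops.

Run:
```python
from h import *
import pickle
d=pickle.load(open('top0.pkl','rb')); s=pickle.load(open('side0.pkl','rb'))
c=cv2.resize(d['image'][180:270,190:260],None,fx=6,fy=6,interpolation=cv2.INTER_CUBIC)
save(c,'c_top.png')
c=cv2.resize(s['image'][150:215,230:340],None,fx=7,fy=7,interpolation=cv2.INTER_CUBIC)
save(c,'c_side.png')
```

```text
(no output)
```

View pics/c_top.png

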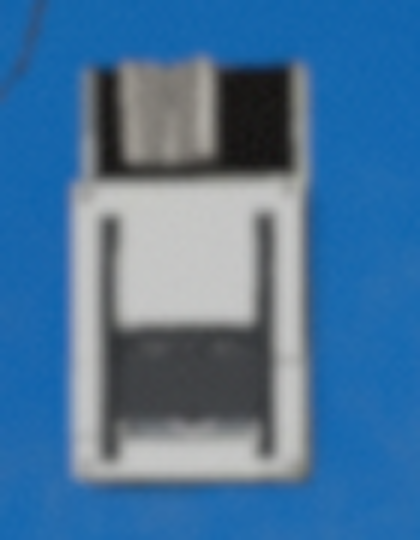

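View pics/c_side.png

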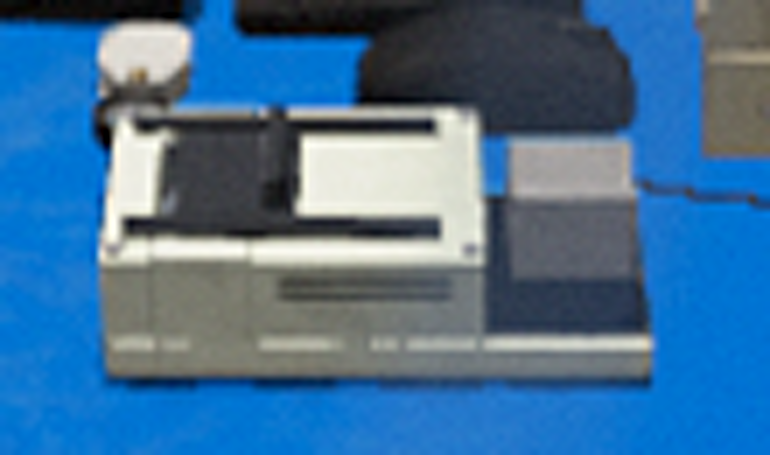

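Run:
```python
from h import *
import pickle
d=pickle.load(open('top0.pkl','rb')); s=pickle.load(open('side0.pkl','rb'))
for n,D,P,k,o in (('top',d,[(77,182),(306,182),(310,478),(74,478)],6,(190,180)),('side',s,[(118,108),(478,110),(485,263),(100,265)],7,(230,150))):
    W=np.array([world(D,(u-(k-1)/2)/k+o[0],(v-(k-1)/2)/k+o[1],.055) for u,v in P]); print(n,W.round(4)); print('ctr',W.mean(0).round(4),'sides',[round(float(np.linalg.norm(W[i]-W[i-1])),4) for i in range(4)])
    if n=='top': a=[W[0]-W[3],W[1]-W[2]]; 
    else: a=[W[1]-W[0],W[2]-W[3]]
    print('yaw',[round(float(np.arctan2(x[1],x[0])),4) for x in a])
for n,D,P,k,o,z in (('top shutter plate edges far/near, rib',d,[(187,328),(187,352),(187,418),(187,435)],6,(190,180),.058),('side plate near edge mid,rib top ends',s,[(165,190)],7,(230,150),.058),('side rib',s,[(275,110),(283,205),(290,110),(295,205)],7,(230,150),.072)):
    for u,v in P:
        x,y=(u-(k-1)/2)/k+o[0],(v-(k-1)/2)/k+o[1]; print(n,world(D,x,y,z).round(4),world(D,x,y).round(4))
```

```text
top [[ 0.56    0.058   0.055 ]
 [ 0.5618 -0.0462  0.055 ]
 [ 0.4278 -0.0514  0.055 ]
 [ 0.4257  0.0547  0.055 ]]
ctr [0.4939 0.0038 0.055 ] sides [0.1343, 0.1042, 0.1341, 0.1062]
yaw [0.024, 0.0387]
side [[ 0.4251  0.0531  0.055 ]
 [ 0.5591  0.0579  0.055 ]
 [ 0.563  -0.0466  0.055 ]
 [ 0.43   -0.054   0.055 ]]
ctr [0.4943 0.0026 0.055 ] sides [0.1072, 0.1341, 0.1047, 0.1332]
yaw [0.0359, 0.0553]
top shutter plate edges far/near, rib [0.4941 0.0055 0.058 ] [0.4939 0.0053 0.0599]
top shutter plate edges far/near, rib [0.4832 0.0051 0.058 ] [0.4818 0.0036 0.0734]
top shutter plate edges far/near, rib [0.4535 0.0043 0.058 ] [0.4534 0.0041 0.0602]
top shutter plate edges far/near, rib [0.4459 0.0041 0.058 ] [0.4478 0.007  0.0286]
side plate near edge mid,rib top ends [ 0.4485 -0.0087  0.058 ] [0.4443 0.0281 0.0352]
side rib [0.4857 0.0253 0.072 ] [0.4853 0.0306 0.0689]
side rib [ 0.4927 -0.0393  0.072 ] [ 0.4915 -0.0229  0.0618]
side rib [0.4911 0.0256 0.072 ] [4.828e-01 1.486e-01 1.000e-04]
side rib [ 0.4968 -0.0391  0.072 ] [ 0.4951 -0.0129  0.0557]
```

The V-block readout is the one at top (222,225). Both cameras put its tall-part centre at about (0.494, 0.003) with yaw about 0.04. The sides come out at 134×105 mm, as specified. The shutter looks about 11 mm ajar. I'll work out the approach next.

```bash
cat >> h.py <<'E'
from scipy.spatial.transform import Rotation as R
YAW=0.038; C=np.array([.4942,.0032]); e=np.array([np.cos(YAW),np.sin(YAW)]); WELL=C-.0325*e
def row(dx,z,yaw=YAW,dy=0):
    """target: dx along unit x from well centre"""
    o=robot.observe(); t=np.r_[WELL+dx*e+dy*np.array([-e[1],e[0]]),z]
    R0=R.from_euler('xyz',o['tool_rot']); R1=R.from_euler('xyz',[np.pi,0,yaw])
    w=(R0.inv()*R1).as_rotvec()/(np.pi/2); s=R0.inv().apply(t-o['tool_pos'])/.3
    print(t.round(4),'row',w.round(4),s.round(4))
def st():
    o=robot.observe(); p=o['tool_pos']; q=p[:2]-WELL
    print(o['time'],'unit dx',(q@e).round(4),'dy',(q@[-e[1],e[0]]).round(4),'z',p[2].round(4),'rot',o['tool_rot'].round(4),'F',o['contact_force'].round(2),'op',o['opening'])
E
python3 -c "
from h import *
st(); row(0,.15); row(.02,.15)"
```

```text
0.1 unit dx -0.2533 dy -0.466 z 0.2261 rot [-3.1403e+00 -2.0000e-04  4.4580e-01] F [-0.41 -0.39 -0.33] op 0.09180535874816455
[0.4617 0.002  0.15  ] row [-0.0008  0.      0.2596] [ 1.3912 -1.0908  0.2555]
[0.4817 0.0027 0.15  ] row [-0.0008  0.      0.2596] [ 1.4524 -1.0644  0.2554]
```

Emit:
arm_command([
  [[0,0,0.26,0.7,-0.55,0.1,-1],[0,0,0.26,0.7,-0.55,0.1,-1],[0,0,0.26,0.7,-0.55,0.1,-1],[0,0,0.26,0.7,-0.55,0.1,-1],[0,0,0.26,0.7,-0.55,0.1,-1],[0,0,0.26,0.7,-0.55,0.1,-1],[0,0,0.26,0.7,-0.55,0.1,-1]],
], grip_force=20)

```text
time: 0.8
tool_pos: [0.3452, -0.2317, 0.1963]
tool_rot: [-3.14, 0.001, 0.041]
contact_force: [-0.4, -0.8, 0.5]
opening: 0.0409
```

```bash
python3 -c "
from h import *
st(); row(0.0,.12)"
```

```text
0.8 unit dx -0.1253 dy -0.2291 z 0.1963 rot [-3.1403e+00  7.0000e-04  4.1400e-02] F [-0.43 -0.76  0.47] op 0.040855263738938455
[0.4617 0.002  0.12  ] row [-0.0008  0.0004  0.0022] [ 0.4206 -0.7618  0.2551]
```

Emit:
arm_command([
  [[0,0,0,0.42,-0.76,0.25,-1],[0,0,0,0.42,-0.76,0.25,-1],[0,0,0,0.42,-0.76,0.25,-1],[0,0,0,0.42,-0.76,0.25,-1],[0,0,0,0.42,-0.76,0.25,-1],[0,0,0,0.42,-0.76,0.25,-1],[0,0,0,0.42,-0.76,0.25,-1],[0,0,0,0.42,-0.76,0.25,-1]],
])

```text
time: 1.6
tool_pos: [0.4621, -0.0027, 0.1215]
tool_rot: [3.141, 0.001, 0.038]
contact_force: [0.0, -1.2, -0.5]
opening: 0.0003
```

```bash
python3 -c "
from h import *
st(); row(0.003,.064)
d=cam('side'); save(cv2.resize(d['image'][60:225,180:380],None,fx=4,fy=4,interpolation=cv2.INTER_CUBIC)[:600],'s1.png')"
```

```text
1.6 unit dx 0.0002 dy -0.0047 z 0.1215 rot [3.1411e+00 7.0000e-04 3.7800e-02] F [ 0.02 -1.16 -0.49] op 0.00033903188595340976
[0.4647 0.0021 0.064 ] row [ 0.0003  0.0005 -0.0001] [ 0.0095 -0.0156  0.1918]
```

View pics/s1.png

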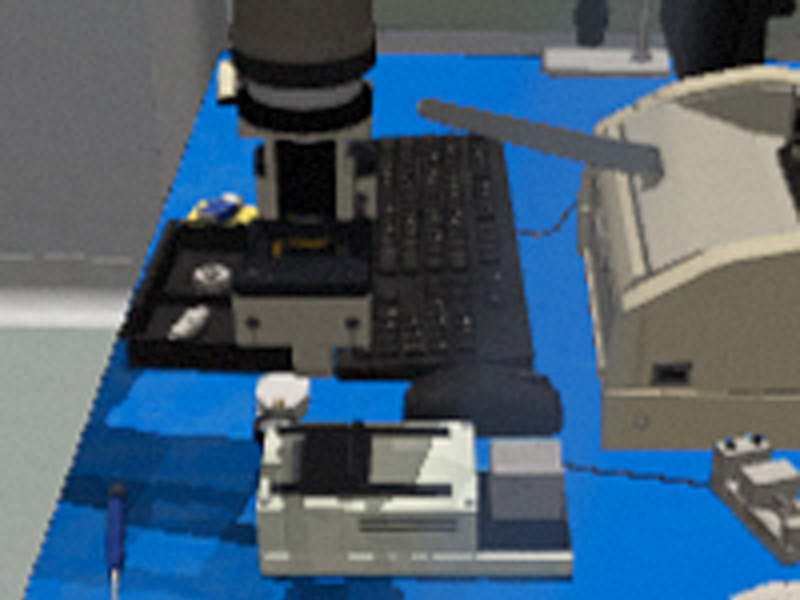

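Emit:
arm_command([
  [[0,0,0,0,0,0.12,-1],[0,0,0,0,0,0.15,-1],[0,0,0,0,0,0.19,-1],[0,0,0,0,0,0.19,-1],[0,0,0,0,0,0.19,-1]],
])

```text
time: 2.15
tool_pos: [0.4622, -0.0025, 0.0654]
tool_rot: [3.141, -0.0, 0.036]
contact_force: [0.2, 0.7, 1.3]
opening: 0.0004
```

```bash
python3 -c "
from h import *
st(); row(0.043,.063)
d=cam('side'); save(cv2.resize(d['image'][120:220,220:350],None,fx=6,fy=6,interpolation=cv2.INTER_CUBIC)[:600],'s2.png')"
```

```text
2.15 unit dx 0.0003 dy -0.0045 z 0.0654 rot [ 3.1414e+00 -2.0000e-04  3.6200e-02] F [0.21 0.73 1.31] op 0.00042164404748784806
[0.5047 0.0036 0.063 ] row [ 0.0001 -0.0001 -0.0011] [ 0.1422 -0.0153  0.0079]
```

View pics/s2.png

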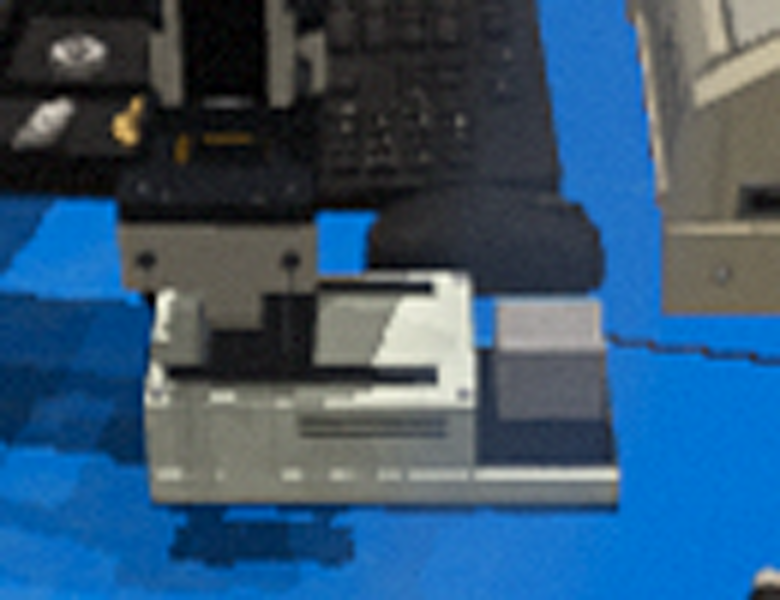

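The finger tip (about (235,315) in the crop) sits just to the −x side of the rib (about (290,330)) and above the plate. I'll push now.

Emit:
arm_command([
  [[0,0,0,0.015,-0.015,0.008,-1],[0,0,0,0.035,-0.015,0.008,-1],[0,0,0,0.055,-0.015,0.008,-1],[0,0,0,0.075,-0.015,0.008,-1],[0,0,0,0.095,-0.015,0.008,-1],[0,0,0,0.115,-0.015,0.008,-1],[0,0,0,0.13,-0.015,0.008,-1],[0,0,0,0.13,-0.015,0.008,-1]],
])

```text
time: 3.0
tool_pos: [0.5018, 0.0041, 0.0623]
tool_rot: [3.141, -0.001, 0.038]
contact_force: [0.4, 0.5, -0.6]
opening: 0.0005
```

```bash
python3 -c "
from h import *
st(); row(0.045,.063)
d=cam('side'); save(cv2.resize(d['image'][120:220,220:350],None,fx=6,fy=6,interpolation=cv2.INTER_CUBIC)[:600],'s3.png')"
```

```text
3.0 unit dx 0.0402 dy 0.0006 z 0.0623 rot [ 3.1413e+00 -1.0000e-03  3.7500e-02] F [ 0.37  0.52 -0.64] op 0.00046044511229259544
[0.5067 0.0037 0.063 ] row [ 0.0002 -0.0007 -0.0003] [ 0.0161  0.0021 -0.0025]
```

View pics/s3.png

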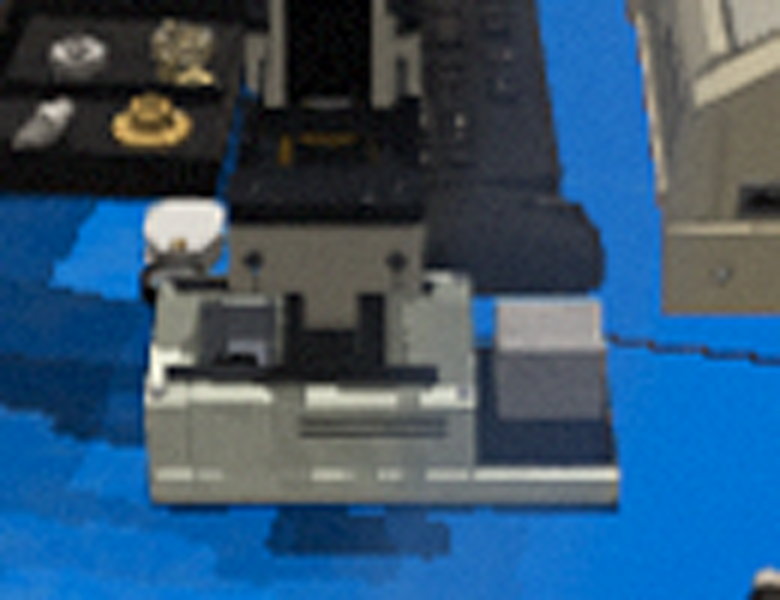

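The shutter moves along with the finger and the well with its key is coming clear. I'll finish the last few millimetres gently.

Emit:
arm_command([
  [[0,0,0,0.005,0,0,-1],[0,0,0,0.01,0,0,-1],[0,0,0,0.015,0,0,-1],[0,0,0,0.015,0,0,-1]],
])

```text
time: 3.45
tool_pos: [0.5047, 0.0043, 0.0622]
tool_rot: [3.142, 0.002, 0.037]
contact_force: [-3.8, -0.8, 2.7]
opening: 0.0005
```

```bash
python3 -c "
from h import *
st()"
```

```text
3.45 unit dx 0.0431 dy 0.0007 z 0.0622 rot [3.1415e+00 1.6000e-03 3.7400e-02] F [-3.84 -0.78  2.73] op 0.0004769340195357106
```

Emit:
arm_command([
  [[0,0,0,0.004,0,0,-1],[0,0,0,0.008,0,0,-1],[0,0,0,0.008,0,0,-1]],
])

```text
time: 3.75
tool_pos: [0.5049, 0.0044, 0.0621]
tool_rot: [-3.141, 0.006, 0.038]
contact_force: [-12.0, -3.0, 7.8]
opening: 0.0004
```

```bash
python3 -c "
from h import *
st()
d=cam('side'); save(cv2.resize(d['image'][120:220,220:350],None,fx=6,fy=6,interpolation=cv2.INTER_CUBIC)[:600],'s4.png')"
```

```text
3.75 unit dx 0.0432 dy 0.0008 z 0.0621 rot [-3.1415  0.0064  0.0377] F [-12.01  -2.99   7.75] op 0.00043947874363677616
```

View pics/s4.png

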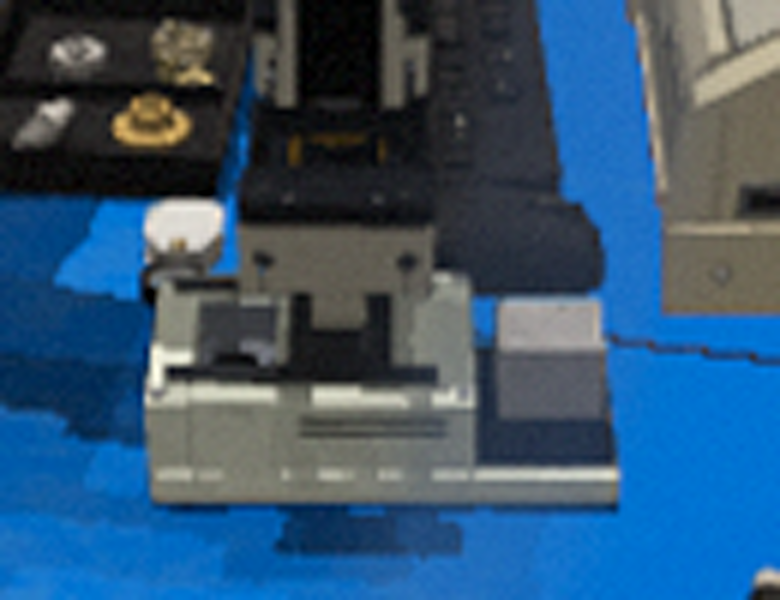

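The shutter is against its stop: 12 N, no further travel, and the unit hasn't moved. I'll back off, rise, and go over the well.

Emit:
arm_command([
  [[0,0,0,-0.03,0,0,-1],[0,0,0,-0.05,0,-0.06,-1],[0,0,0,-0.1,0,-0.06,-1],[0,0,0,-0.15,0,-0.06,-1],[0,0,0,-0.15,0,-0.06,-1],[0,0,0,-0.15,0,-0.06,-1]],
])

```text
time: 4.4
tool_pos: [0.4638, 0.0027, 0.0807]
tool_rot: [3.141, -0.002, 0.037]
contact_force: [0.5, 0.3, 0.0]
opening: 0.0006
```

```bash
python3 -c "
from h import *
import pickle
st(); row(-.001,.045)
d=cam('side'); pickle.dump(d,open('s5.pkl','wb')); save(cv2.resize(d['image'][120:220,220:350],None,fx=6,fy=6,interpolation=cv2.INTER_CUBIC)[:600],'s5.png')"
```

```text
4.4 unit dx 0.0021 dy 0.0007 z 0.0807 rot [ 3.1413e+00 -2.1000e-03  3.7200e-02] F [0.54 0.33 0.04] op 0.0005708855466223882
[0.4607 0.0019 0.045 ] row [ 0.0002 -0.0013 -0.0005] [-0.0106  0.0022  0.1189]
```

View pics/s5.png

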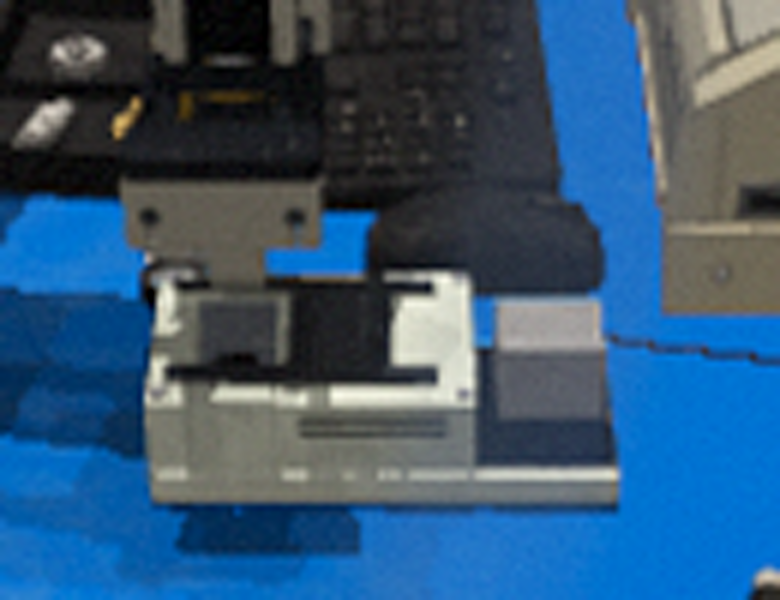

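Run:
```python
from h import *
import pickle
d=pickle.load(open('s5.pkl','rb'))
for u,v in [(198,330),(278,330),(288,330),(238,300),(238,366),(390,300)]:
    w=world(d,(u-2.5)/6+220,(v-2.5)/6+120,.055); q=w[:2]-WELL; print(u,v,(q@e).round(4),(q@[-e[1],e[0]]).round(4))
```

```text
198 330 -0.016 0.0049
278 330 0.0176 0.0052
288 330 0.0219 0.0052
238 300 -0.0002 0.0296
238 366 0.0021 -0.0234
390 300 0.0648 0.0301
```

The well mouth measures −16 to +17.6 mm in x about my estimate, so the centre is within 1 mm. Next I'll descend to just above the key.

Emit:
arm_command([
  [[0,0,0,-0.008,0,0.03,-1],[0,0,0,-0.008,0,0.06,-1],[0,0,0,-0.008,0,0.09,-1],[0,0,0,-0.008,0,0.115,-1],[0,0,0,-0.008,0,0.115,-1]],
])

```text
time: 4.95
tool_pos: [0.4597, 0.0028, 0.0444]
tool_rot: [-3.141, 0.003, 0.037]
contact_force: [-0.1, 0.2, 0.3]
opening: 0.0003
```

```bash
python3 -c "
from h import *
st(); row(0,.0345)
d=cam('side'); save(cv2.resize(d['image'][120:220,220:350],None,fx=6,fy=6,interpolation=cv2.INTER_CUBIC)[:600],'s6.png')"
```

```text
4.95 unit dx -0.002 dy 0.0009 z 0.0444 rot [-3.1412e+00  2.6000e-03  3.7400e-02] F [-0.12  0.18  0.27] op 0.0002841518354075915
[0.4617 0.002  0.0345] row [-0.0003  0.0017 -0.0004] [0.0068 0.0031 0.033 ]
```

View pics/s6.png

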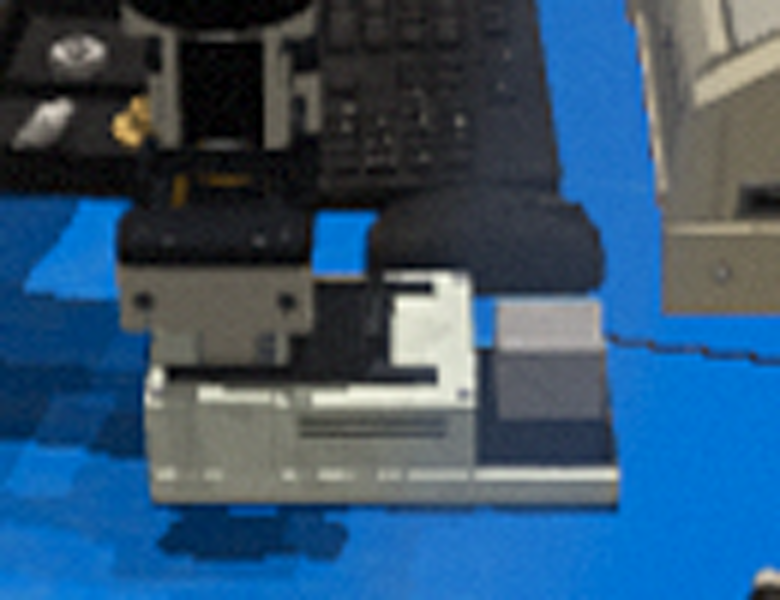

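The fingers are inside the well mouth with no contact. I'll press now.

Emit:
arm_command([
  [[0,0,0,0.006,0,0.008,-1],[0,0,0,0.006,0,0.016,-1],[0,0,0,0.006,0,0.024,-1],[0,0,0,0.006,0,0.03,-1],[0,0,0,0.006,0,0.03,-1]],
])

```text
time: 5.5
tool_pos: [0.4627, 0.0027, 0.037]
tool_rot: [3.141, -0.001, 0.037]
contact_force: [0.6, 0.4, 2.2]
opening: 0.0004
```

```bash
python3 -c "
from h import *
st()"
```

```text
5.5 unit dx 0.001 dy 0.0007 z 0.037 rot [ 3.1413e+00 -1.1000e-03  3.7400e-02] F [0.62 0.38 2.2 ] op 0.00040628959713955704
```

Emit:
arm_command([
  [[0,0,0,0,0,0.005,-1],[0,0,0,0,0,0.01,-1],[0,0,0,0,0,0.012,-1],[0,0,0,0,0,0.012,-1]],
])

```text
time: 5.9
tool_pos: [0.4628, 0.0027, 0.0348]
tool_rot: [3.141, -0.002, 0.038]
contact_force: [-3.6, 1.0, 20.7]
opening: 0.0005
```

```bash
python3 -c "
from h import *
st()"
```

```text
5.9 unit dx 0.0011 dy 0.0007 z 0.0348 rot [ 3.1411e+00 -1.9000e-03  3.7500e-02] F [-3.64  1.05 20.69] op 0.0004516402506492148
```

The key has bottomed: 20 N at z=34.8 mm, against 35 mm expected. I'll hold it there.

Emit:
arm_command([
  [[0,0,0,0,0,0,-1],[0,0,0,0,0,0,-1],[0,0,0,0,0,0,-1],[0,0,0,0,0,0,-1],[0,0,0,0,0,0,-1],[0,0,0,0,0,0,-1],[0,0,0,0,0,0,-1],[0,0,0,0,0,0,-1]],
])

```text
time: 6.7
tool_pos: [0.4628, 0.0027, 0.0349]
tool_rot: [3.141, -0.002, 0.038]
contact_force: [-3.5, 0.4, 21.2]
opening: 0.0005
```

Emit:
arm_command([
  [[0,0,0,0,0,0,-1],[0,0,0,0,0,0,-1],[0,0,0,0,0,0,-1],[0,0,0,0,0,0,-1],[0,0,0,0,0,0,-1],[0,0,0,0,0,0,-1],[0,0,0,0,0,0,-1]],
])

```text
time: 7.4
tool_pos: [0.4628, 0.0027, 0.0348]
tool_rot: [3.141, -0.002, 0.038]
contact_force: [-3.6, 0.5, 21.4]
opening: 0.0004
```

Emit:
arm_command([
  [[0,0,0,0,0,-0.02,-1],[0,0,0,0,0,-0.06,-1],[0,0,0,0,0,-0.12,-1],[0,0,0,0,0,-0.2,-1],[0,0,0,0,0,-0.2,-1],[0,0,0,0,0,-0.2,-1]],
])

```text
time: 8.0
tool_pos: [0.462, 0.0028, 0.093]
tool_rot: [3.141, 0.0, 0.037]
contact_force: [0.4, 0.9, 0.4]
opening: 0.0004
```

```bash
python3 -c "
from h import *
st(); row(.083,.094)
d=cam('side'); save(cv2.resize(d['image'][120:220,220:350],None,fx=6,fy=6,interpolation=cv2.INTER_CUBIC)[:600],'s7.png')"
```

```text
8.0 unit dx 0.0003 dy 0.0008 z 0.093 rot [3.1415 0.     0.0374] F [0.41 0.87 0.39] op 0.00039315896846710166
[0.5447 0.0051 0.094 ] row [ 0.0001  0.     -0.0004] [ 0.2757  0.0026 -0.0034]
```

View pics/s7.png

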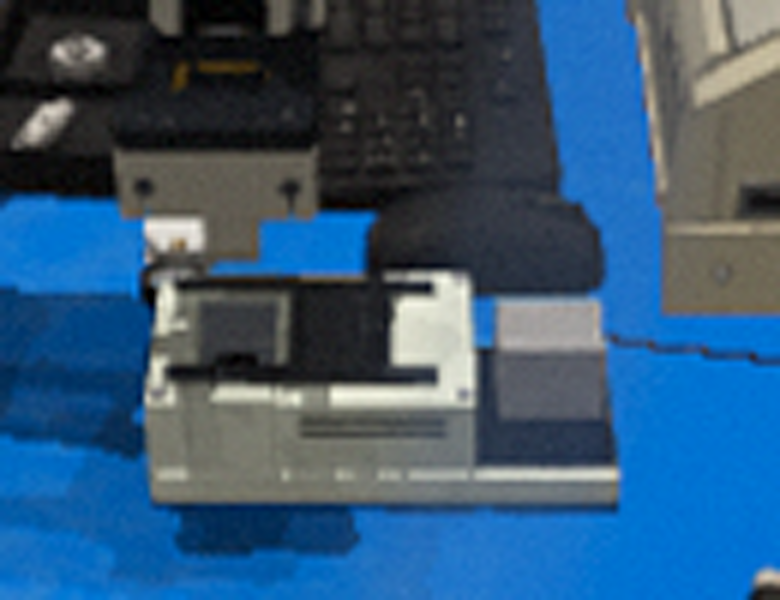

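Emit:
arm_command([
  [[0,0,0,0.1,0,0,-1],[0,0,0,0.2,0,0,-1],[0,0,0,0.268,0,0,-1],[0,0,0,0.268,0,0,-1],[0,0,0,0.268,0,0,-1],[0,0,0,0.268,0,0.05,-1],[0,0,0,0.268,0,0.1,-1],[0,0,0,0.268,0,0.1,-1]],
])

```text
time: 8.85
tool_pos: [0.5396, 0.006, 0.0611]
tool_rot: [-3.141, 0.006, 0.037]
contact_force: [0.1, -0.4, -0.1]
opening: -0.0002
```

```bash
python3 -c "
from h import *
st(); row(.027,.063)
d=cam('side'); save(cv2.resize(d['image'][120:220,220:350],None,fx=6,fy=6,interpolation=cv2.INTER_CUBIC)[:600],'s8.png')"
```

```text
8.85 unit dx 0.078 dy 0.0011 z 0.0611 rot [-3.1407  0.0058  0.0373] F [ 0.08 -0.44 -0.13] op -0.00019228066697071745
[0.4887 0.003  0.063 ] row [-0.0005  0.0037 -0.0004] [-0.17    0.0038 -0.0054]
```

View pics/s8.png

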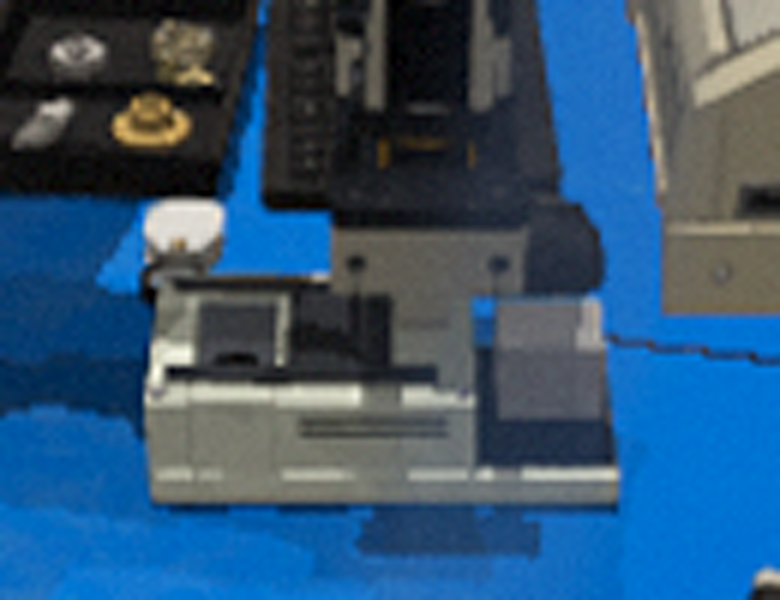

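The tip is on the +x side of the rib. I'll push the shutter closed.

Emit:
arm_command([
  [[0,0,0,-0.02,0,-0.004,-1],[0,0,0,-0.045,0,-0.004,-1],[0,0,0,-0.07,0,-0.004,-1],[0,0,0,-0.095,0,-0.004,-1],[0,0,0,-0.12,0,-0.004,-1],[0,0,0,-0.14,0,-0.004,-1],[0,0,0,-0.155,0,-0.004,-1],[0,0,0,-0.155,0,-0.004,-1]],
])

```text
time: 9.7
tool_pos: [0.4951, 0.0041, 0.0643]
tool_rot: [-3.141, 0.001, 0.037]
contact_force: [0.4, 0.5, -1.0]
opening: 0.0004
```

Emit:
arm_command([
  [[0,0,0,-0.005,0,0,-1],[0,0,0,-0.01,0,0,-1],[0,0,0,-0.015,0,0,-1],[0,0,0,-0.015,0,0,-1]],
])

```text
time: 10.1
tool_pos: [0.4914, 0.0039, 0.0643]
tool_rot: [3.142, 0.0, 0.037]
contact_force: [2.0, 0.7, -0.3]
opening: 0.0006
```

```bash
python3 -c "
from h import *
st()
d=cam('side'); save(cv2.resize(d['image'][120:220,220:350],None,fx=6,fy=6,interpolation=cv2.INTER_CUBIC)[:600],'s9.png')"
```

```text
10.1 unit dx 0.0297 dy 0.0008 z 0.0643 rot [3.1416e+00 4.0000e-04 3.7400e-02] F [ 2.05  0.68 -0.32] op 0.0005768029990304197
```

View pics/s9.png

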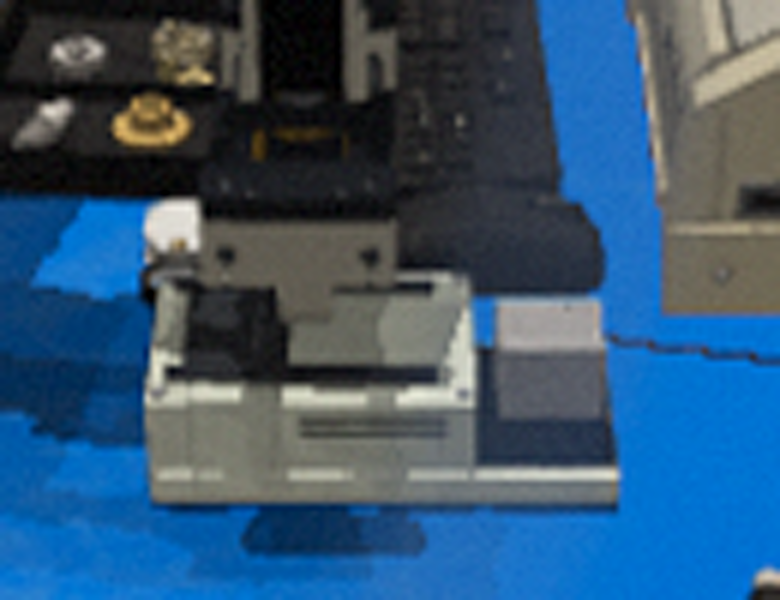

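Still moving at friction-level force, so I'll keep going in small steps until it reaches the stop.

Emit:
arm_command([
  [[0,0,0,-0.005,0,0,-1],[0,0,0,-0.01,0,0,-1],[0,0,0,-0.01,0,0,-1]],
])

```text
time: 10.45
tool_pos: [0.4902, 0.0037, 0.0646]
tool_rot: [3.141, -0.004, 0.037]
contact_force: [7.0, 1.3, -4.9]
opening: 0.0006
```

Emit:
arm_command([
  [[0,0,0,-0.004,0,0,-1],[0,0,0,-0.007,0,0,-1],[0,0,0,-0.007,0,0,-1]],
])

```text
time: 10.75
tool_pos: [0.4886, 0.0035, 0.0647]
tool_rot: [3.141, -0.005, 0.037]
contact_force: [7.6, 1.2, -6.3]
opening: 0.0003
```

Emit:
arm_command([
  [[0,0,0,0.04,0,0,-1],[0,0,0,0.04,0,0,-1],[0,0,0,0.04,0,-0.15,-1],[0,0,0,0.04,0,-0.3,-1],[0,0,0,0.04,0,-0.45,-1],[0,0,0,0.04,0,-0.45,-1],[0,0,0,0.04,0,-0.45,-1]],
])

```text
time: 11.45
tool_pos: [0.4981, 0.0041, 0.2]
tool_rot: [3.141, -0.001, 0.037]
contact_force: [0.2, -0.4, 0.0]
opening: 0.0005
```

```bash
python3 -c "
from h import *
import pickle
st()
d=cam('side'); pickle.dump(d,open('s10.pkl','wb')); save(cv2.resize(d['image'][150:215,230:340],None,fx=7,fy=7,interpolation=cv2.INTER_CUBIC),'s10.png')"
```

```text
11.45 unit dx 0.0365 dy 0.0008 z 0.2 rot [ 3.1412e+00 -1.2000e-03  3.7400e-02] F [ 0.22 -0.37  0.01] op 0.0004532100836894596
```

View pics/s10.png

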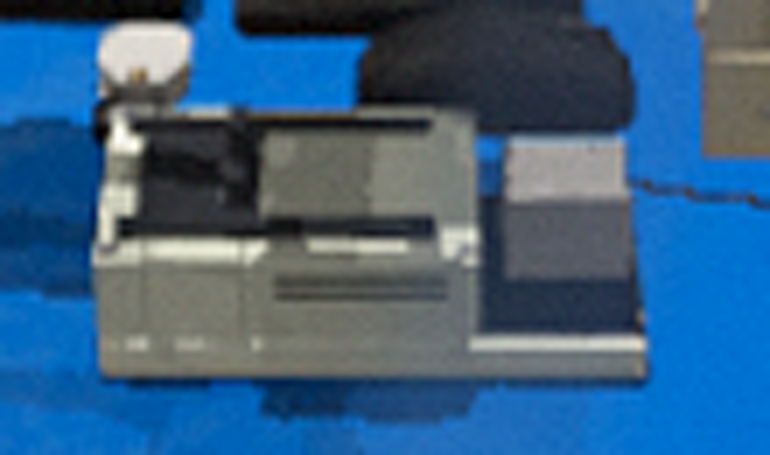

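The unit slid about 2 mm at the end, so the shutter was against its closed stop. I'll move the arm aside and measure the shutter from both cameras.

Emit:
arm_command([
  [[0,0,0,-0.4,0.85,-0.1,-1],[0,0,0,-0.4,0.85,-0.1,-1],[0,0,0,-0.4,0.85,-0.1,-1],[0,0,0,-0.4,0.85,-0.1,-1],[0,0,0,-0.4,0.85,-0.1,-1],[0,0,0,-0.4,0.85,-0.1,-1],[0,0,0,-0.4,0.85,-0.1,-1],[0,0,0,-0.4,0.85,-0.1,-1]],
])

```text
time: 12.3
tool_pos: [0.3871, -0.2549, 0.2277]
tool_rot: [-3.139, 0.003, 0.035]
contact_force: [0.3, 0.1, -1.0]
opening: 0.0005
```

```bash
python3 -c "
from h import *
import pickle
st()
d=cam('top'); pickle.dump(d,open('t11.pkl','wb')); a=cv2.resize(d['image'][180:270,190:260],None,fx=6,fy=6,interpolation=cv2.INTER_CUBIC)
save(a,'t11.png'); save(d['image'],'t11f.png')
d=cam('side'); pickle.dump(d,open('s11.pkl','wb')); save(cv2.resize(d['image'][150:215,230:340],None,fx=7,fy=7,interpolation=cv2.INTER_CUBIC),'s11.png')"
```

```text
12.3 unit dx -0.0843 dy -0.2538 z 0.2277 rot [-3.1387e+00  2.5000e-03  3.5300e-02] F [ 0.26  0.09 -0.99] op 0.0004740245177826632
```

View pics/t11.png

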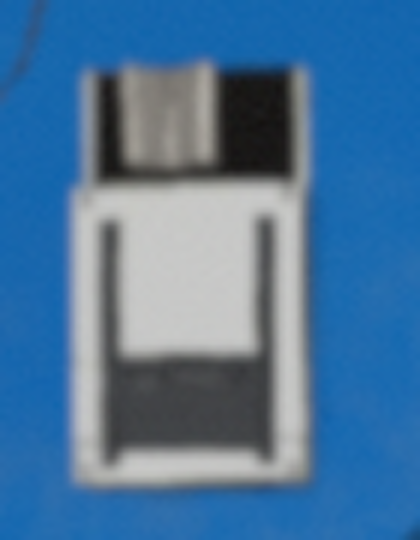

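View pics/s11.png

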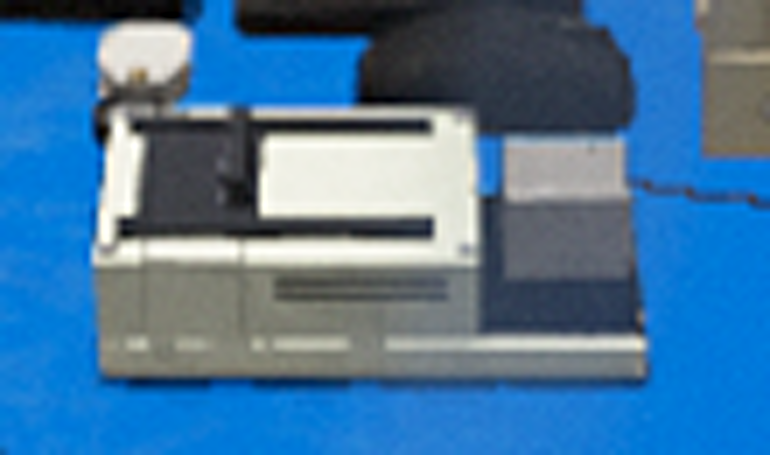

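View pics/t11f.png

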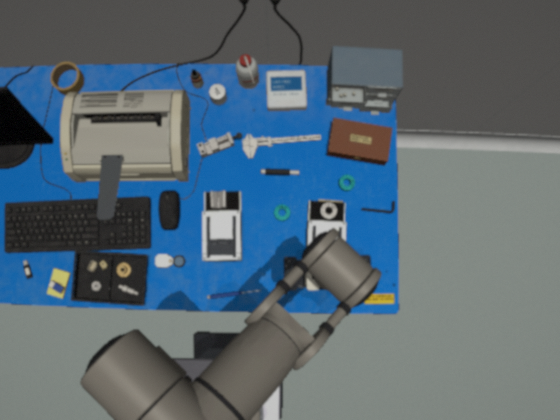

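Run:
```python
from h import *
import pickle
d=pickle.load(open('t11.pkl','rb')); s=pickle.load(open('s11.pkl','rb'))
def g(D,u,v,k,o,z): 
    q=world(D,(u-(k-1)/2)/k+o[0],(v-(k-1)/2)/k+o[1],z)[:2]-WELL; return round(float(q@e)*1e3,1)
for n,u,v,z in(('house near',190,486,.055),('house far',190,183,.055),('plate near',190,450,.058),('plate far',190,355,.058)): print(n,g(d,u,v,6,(190,180),z))
for n,u,v,z in(('house -x',105,190,.055),('house +x',477,190,.055),('plate -x',140,190,.058),('plate +x',260,190,.058)): print(n,g(s,u,v,7,(230,150),z))
```

```text
house near -38.5
house far 98.8
plate near -22.5
plate far 20.2
house -x -35.5
house +x 97.7
plate -x -22.6
plate +x 20.2
```

The plate centre is within about 1 mm of the well centre in both views, so the shutter is closed. The readout moved about 2 mm, and the V-block is standing. Handing in.

```bash
python3 -c "
from h import *
st(); print(robot.hand_in())"
```

```text
12.4 unit dx -0.0835 dy -0.2529 z 0.2282 rot [-3.1394e+00  1.8000e-03  3.8100e-02] F [ 0.62 -0.69  0.11] op 0.00017023264515920983
the job is handed in; nothing more can be done
None
```

I zeroed the V-block's readout and handed the job in at about 12.4 s of the 58 s allowed; the hand-in gave no verdict.

- **Shutter open:** I pushed the rib with closed fingertips until it hit its stop, at 12 N with no further travel.
- **Key pressed:** I held the key bottomed for more than 1.5 s, at about 21 N. The fingertips were at z = 34.8 mm, against 35 mm expected. I did not measure the key coming back up, only saw that the fingers lifted clear of it.
- **Shutter closed:** I pushed it back to its closed stop. In both cameras the plate's centre sits within about 1 mm of the well's centre, inside the 4 mm limit.
- **Readout moved slightly:** it slid about 2 mm towards the robot at the end of the closing push, well under the 20 mm limit.
- **Everything else:** the V-block is still standing on its deck. In the last top picture the other readout, the ring gauge and the loose tools look undisturbed, though the arm partly hid the other readout. The arm finished clear of everything, with no contact force.

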